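Put the measuring gear away after recording a ship's timber

ROBOT

A 6-joint arm with a two-finger parallel gripper is mounted at the origin on the work surface. World frame = base frame: x ahead of the robot, y to its left, z up, the work surface at z = 0. Lengths are in m, angles in rad, forces in N, time in s.
With the tool pointing down it reaches from about 0.425 to 0.925 m from the base axis. Payload 12.5 kg.
Tool frame: the origin (TCP) lies midway between the tips of the shut fingers; the grasp point (between the pads) lies 19 mm behind it (robot.grip_depth is the z of the grasp point in the tool frame, in m); z points along the fingers, y is the line along which they close (so a half turn about z gives the same grasp; the last joint's range is limited). The gripper opens to 85 mm and grips with 20 to 120 N. Pads are 22 mm wide; open, the fingers measure 114 mm over their backs; the gripper's body (76 mm by 85 mm) begins 54 mm behind the grasp point. The pads swing forward as they close: fully open they stand 13 mm farther back than shut.
Start: joints at [1.017, 0.491, 1.559, -0, 1.092, -0.106], TCP at [0.271, 0.563, 0.231] pointing down, gripper open.
Joint ranges: [-3.1, 3.1], [-0.84, 2.19], [0.05, 2.79], [-1.13, 4.28], [0.06, 2.93], [-2.69, 2.69]. Speed limits (rad/s): [2.22, 2.22, 2.79, 3.14, 3.14, 3.14].

INTERFACE

Orientations are given as a unit quaternion [x, y, z, w].
In Python, from bench import robot gives the robot as it stands. The module is installed in compiled form; this text tells all that it offers.
- The arm moves only by the tool arm_command, never from a script. Its argument "commands" is a list of rows, each a list of 6 numbers: the shift along the tool's x, y, z in mm, then the turn, a rotation vector about the tool's x, y, z in rad. A call has 1 to 10 rows; each row is the pose to reach, as a shift and turn from the pose commanded when the call began, along the tool's axes at that moment; what a row does not reach only later rows make up. A row lasts 1/12 s, in which the tool goes at most 41.7 mm and 7.16 degrees, less where a joint would pass 70% of its speed; a pose out of reach is approached as far as the arm can. A call with a gripper value outside its range is refused whole. "fingers" is the opening, from -1 (shut) to 1 (fully open), so that 0 is half open, set as the call begins (left out, the last holds). The fingers move at their own pace and stop on an object; the grip force is fixed at half the most. Time passes only in rows, so rows that repeat a pose let the fingers close. It gives the time, the measured TCP pose, the force, the opening and the grip force at its end, in the units of the state.
- robot.state(): the state, without advancing time (a new reading comes with each control period).
- robot.grab_frame(name): name is "side" or "top" or "wrist"; returns a dict with "color" (420x560x3 uint8, red, green, blue), "camera_matrix" (3x3 intrinsics, pixels), "rvec" (rotation vector, rad) and "tvec" (3), from world to camera coordinates, as OpenCV has them. Camera axes: x right, y down, z forward; pixel columns grow to the right and rows downward; lengths in m; the calibration is good to about 2 mm. A picture is of the moment at which its call begins. There is no depth.
- robot.close_job(): hands the job in; it is judged then, once.
Trained networks look in a picture, given as the dict that the camera call returned (one of the last four; its "shot" number tells which), for a name from the list of things; names that differ only in an ending like _2 or _b are one class to them, and where a whole thing is asked for, a point or a joint stands for the part that bears it (a point fixed in the world has none). Each returns a list of dicts, best first, with "p" (0 to 1); they miss things now and then, are a little off and sometimes report something else, mostly with a low value. They report only what shows in the picture. A call takes as long as a camera call. They do not tell look-alikes from the thing itself.
- robot.spot_in(picture, target): "position" ([column, row] in pixels, amid what is visible of it).
The state is a dict: "time_s": time; "q": joint angles; "qvel": joint speeds; "tau": joint torques, N m; "eef_pos": TCP position; "ee_rot": TCP orientation; "wrist_force": force on the tool from outside, world axes, zero at the start; "wrist_torque": the same for the moment, N m; "finger_gap": opening from 0.0 (shut) to 1.0 (fully open); "finger_force": force on a finger pad.
Only numpy, scipy, OpenCV 4.12 (cv2) and the standard library are available. Lean on these libraries where they do the work, as an engineer would, in place of code of your own. Each camera call takes 0.05 s, during which the arm holds its last target. There are 200 camera calls.

TASK

The timber has been recorded, so put the loose gear on the bench away where each kind belongs: lay the long ball-tipped probe in the long bay of the probe case and the short pointed probe in its empty short bay, stand the two reference spheres upright in the sphere tray, one to a bay, and lay the loose wooden wedge flat on the floor of the plywood box beside the wedges already there. Set the pieces down, do not drop or throw them. Leave the glass jar standing where it is.

Things in the scene. Friction and masses are not known exactly. Their poses are not given: they have to be found in the camera images.
- ball_probe_hub (a point): Long measuring probe, lying down: bright steel hexagonal hub (34 mm long, 16 mm across flats), then a black stem (8 mm thick) with a white ball (16 mm) at its end; 122 mm over all, 70 g, heaviest at the hub. Point: the hub's centre, 8 mm above what it lies on. x runs along the probe: ball's end at +99 mm, back end at -23 mm; z up.
- point_probe_hub (a point): Short measuring probe, lying down: the same steel hexagonal hub (34 mm long, 16 mm across flats) with a tapered steel point; 70 mm over all, 50 g. Point: the hub's centre, 8 mm above what it lies on. x runs along the probe: tip at +47 mm, back end at -23 mm; z up.
- sphere_a_center (a point): One of two identical reference spheres: a matt white ball 38 mm across on a short neck and a round dark steel foot 34 mm across; 56 mm tall, 140 g, standing on its foot. Point: the centre of the ball, 37 mm above the foot's underside; z up.
- sphere_b_center (a point): The other reference sphere, identical to the first. Point: the centre of the ball, 37 mm above the foot's underside; z up.
- wedge_center (a point): Loose softwood wedge lying on its broad flat face: 100 mm long (x), 32 mm wide (y), 24 mm thick at its -x end tapering to 6 mm at its +x end, 80 g; its long sides are upright and parallel. Point: at mid length and mid width, 7.5 mm above its underside; z up.
- probe_case: Probe case without lid, black, lined dark grey, fixed; 160 (x) by 138 (y) by 28 mm high, latches at -x. Origin: centre of the underside, z up; inner floor at 6 mm, partitions 4 mm thick, 24 mm high. Long bay 150 x 62 mm, centre (0, +33). Short bay 88 x 62 mm, centre (+31, -33), empty at the start. Third bay 58 x 62 mm, centre (-46, -33), holds a steel setting ring.
- sphere_tray: Sphere tray, mid-grey plastic, fixed; 86 mm (x) by 146 mm (y) by 22 mm high. Two equal bays side by side, 76 mm (x) by 66 mm (y), centred at x 0, y +35 and y -35 mm, each with a bright steel disc in its floor. Origin: centre of the underside, z up; inner floor at 6 mm; partition 4 mm thick, 22 mm high.
- wedge_box: Wedge box, open, plywood, fixed; 150 mm (x) by 140 mm (y) by 34 mm high, walls 7 mm, inner floor at 6 mm. Origin: centre of the underside, z up. Two wedges already lie in it, fixed, one on the other: a block 100 x 32 x 30 mm along x, centred at x 0, y -46 mm. The free floor, 136 mm (x) by 93 mm (y), is centred at x 0, y +16 mm.
- jar: Closed glass jar with a metal lid, 54 mm across, 55 mm tall, 130 g, standing loose among the things. Not part of the job. Origin: centre of its underside, z up.
Not all that is in view belongs to the job. What is shaped like the part that bears sphere_a_center but green or yellow is not meant.

How it is judged:
At the end, for the whole second after the job is handed in: Ball probe flat (5 deg) on the floor of the long bay, point probe likewise in the short bay; one reference sphere upright (7 deg) on the floor of each bay of the sphere tray; wedge flat (7 deg), broad face down, on the free floor of the wedge box; jar upright; all released and at rest (x of ball_probe_hub in the frame of probe_case between -0.072 and 0.072 m and y of ball_probe_hub in the frame of probe_case between 0.006 and 0.06 m and z of ball_probe_hub in the frame of probe_case between 0.01 and 0.019 m and angle between ball_probe_hub's own x axis and vertical between 1.47 and 1.67 rad and x of point_probe_hub in the frame of probe_case between -0.01 and 0.072 m and y of point_probe_hub in the frame of probe_case between -0.06 and -0.006 m and z of point_probe_hub in the frame of probe_case between 0.01 and 0.019 m and angle between point_probe_hub's own x axis and vertical between 1.47 and 1.67 rad and ((x of sphere_a_center in the frame of sphere_tray between -0.026 and 0.026 m and y of sphere_a_center in the frame of sphere_tray between 0.012 and 0.058 m and z of sphere_a_center in the frame of sphere_tray between 0.039 and 0.048 m and angle between each of sphere_a_center, sphere_b_center's own z axis and vertical below 0.12 rad and x of sphere_b_center in the frame of sphere_tray between -0.026 and 0.026 m and y of sphere_b_center in the frame of sphere_tray between -0.058 and -0.012 m and z of sphere_b_center in the frame of sphere_tray between 0.039 and 0.048 m) or (x of sphere_a_center in the frame of sphere_tray between -0.026 and 0.026 m and y of sphere_a_center in the frame of sphere_tray between -0.058 and -0.012 m and z of sphere_a_center in the frame of sphere_tray between 0.039 and 0.048 m and angle between each of sphere_a_center, sphere_b_center's own z axis and vertical below 0.12 rad and x of sphere_b_center in the frame of sphere_tray between -0.026 and 0.026 m and y of sphere_b_center in the frame of sphere_tray between 0.012 and 0.058 m and z of sphere_b_center in the frame of sphere_tray between 0.039 and 0.048 m)) and x of wedge_center in the frame of wedge_box between -0.055 and 0.055 m and y of wedge_center in the frame of wedge_box between -0.018 and 0.055 m and z of wedge_center in the frame of wedge_box between 0.008 and 0.018 m and angle between each of wedge_center, jar's own z axis and vertical below 0.12 rad and linear speed of each of ball_probe, point_probe, sphere_a, sphere_b, wedge below 0.02 m/s); the robot touches nothing.
It fails at once if a probe is dropped or thrown (moving freely faster than 0.6 m/s, a fall of about 18 mm) ((contact force between the fingers and ball_probe below 0.01 N and linear speed of ball_probe above 0.6 m/s) or (contact force between the fingers and point_probe below 0.01 N and linear speed of point_probe above 0.6 m/s)).
It fails at once if a reference sphere is dropped or thrown (moving freely faster than 0.6 m/s, a fall of about 18 mm) ((contact force between the fingers and sphere_a below 0.01 N and linear speed of sphere_a above 0.6 m/s) or (contact force between the fingers and sphere_b below 0.01 N and linear speed of sphere_b above 0.6 m/s)).
It fails at once if a wedge is dropped or thrown (moving freely faster than 0.6 m/s, a fall of about 18 mm) ((contact force between the fingers and wedge below 0.01 N and linear speed of wedge above 0.6 m/s)).
It fails at once if the glass jar is shifted by more than 25 mm or tipped (distance of jar from where it was at the start of the episode above 0.025 m or angle between jar's own z axis and vertical above 0.3 rad).
It also fails if it takes over 136 s, if anything falls off the work surface, if the arm or the gripper's body presses on something with over 40 N, if the wrist force passes 120 N, or if a joint passes its speed limit or range.

## Working session

There is one attempt and no reset: what is moved stays moved. The work goes in short steps, Python scripts to look and compute and a tool call to move; the robot and the scene stay as the last step left them, time stands still between calls to the robot, and variables do not carry over. Pictures are saved under pics/ and viewed, at most 17 in all, crops included, and the job is handed in when it is done.

Besides the shell and the picture viewer there is one more tool, called in YAML: its name, and indented under it one key for each argument. arm_command: Moves the arm, as the interface text tells. Its arguments: {"type":"object","properties":{"commands":{"type":"array","items":{"type":"array","items":{"type":"number"}}},"fingers":{"type":"number"}},"required":["commands"]}

```bash
mkdir -p pics; cat > h.py <<'E'
import numpy as np, cv2, pickle
from bench import robot
from scipy.spatial.transform import Rotation as R
def grab(n,fn=None):
    f=robot.grab_frame(n)
    if fn: cv2.imwrite('pics/'+fn,f['color'][:,:,::-1]); pickle.dump(f,open('pics/'+fn+'.pkl','wb'))
    return f
def ray(f,px,z):
    K=np.array(f['camera_matrix']);Rm=cv2.Rodrigues(np.array(f['rvec'],float))[0];t=np.array(f['tvec'],float).ravel()
    d=Rm.T@np.linalg.inv(K)@np.array([px[0],px[1],1.]);c=-Rm.T@t
    return c+d*(z-c[2])/d[2]
def proj(f,P):
    return cv2.projectPoints(np.array(P,float).reshape(-1,1,3),np.array(f['rvec'],float),np.array(f['tvec'],float),np.array(f['camera_matrix'],float),None)[0].reshape(-1,2)
E
python3 - <<'E'
from h import *
for n in ('top','side'):
    f=grab(n,n+'0.png')
    for t,z in (('ball_probe_hub',.008),('point_probe_hub',.008),('sphere_a_center',.037),('wedge_center',.0075),('probe_case',.014),('sphere_tray',.006),('wedge_box',.01),('jar',.03)):
        for d in robot.spot_in(f,t):
            if d['p']>.15: print(n,t,round(d['p'],2),np.round(d['position']),np.round(ray(f,d['position'],z),3))
s=robot.state();print(s['eef_pos'],s['ee_rot'],s['finger_gap'],robot.grip_depth)
E
```

```text
top ball_probe_hub 0.66 [389. 192.] [ 0.623 -0.212  0.008]
top point_probe_hub 0.59 [264. 167.] [0.688 0.086 0.008]
top point_probe_hub 0.21 [156. 202.] [0.605 0.342 0.008]
top sphere_a_center 0.82 [110. 192.] [0.622 0.444 0.037]
top sphere_a_center 0.72 [142. 169.] [0.677 0.371 0.037]
top sphere_a_center 0.64 [186. 289.] [0.397 0.263 0.037]
top sphere_a_center 0.55 [156. 202.] [0.598 0.336 0.037]
top sphere_a_center 0.54 [125. 216.] [0.567 0.407 0.037]
top sphere_a_center 0.52 [414. 284.] [ 0.403 -0.253  0.037]
top wedge_center 0.79 [330. 180.] [ 0.653 -0.072  0.008]
top wedge_box 0.92 [184. 288.] [0.4   0.271 0.01 ]
top jar 0.68 [203. 185.] [0.64  0.228 0.03 ]
side ball_probe_hub 0.69 [261. 151.] [ 0.631 -0.222  0.008]
side point_probe_hub 0.62 [217. 225.] [0.698 0.073 0.008]
side sphere_a_center 0.94 [208. 366.] [0.63  0.439 0.037]
side sphere_a_center 0.73 [193. 335.] [0.675 0.381 0.037]
side sphere_a_center 0.7 [266. 297.] [0.542 0.28  0.037]
side sphere_a_center 0.65 [240. 358.] [0.571 0.415 0.037]
side sphere_a_center 0.64 [236. 322.] [0.594 0.344 0.037]
side wedge_center 0.69 [243. 186.] [ 0.657 -0.072  0.008]
side wedge_center 0.66 [335. 301.] [0.394 0.257 0.007]
side probe_case 0.94 [312. 212.] [0.461 0.008 0.014]
side sphere_tray 0.59 [338. 147.] [ 0.402 -0.268  0.006]
side wedge_box 0.73 [336. 302.] [0.391 0.261 0.01 ]
side jar 0.76 [224. 275.] [0.645 0.231 0.03 ]
[0.270611   0.5634024  0.23135764] [2.22036666e-01 9.75038313e-01 7.29763646e-05 3.36412934e-05] 0.9985191516743419 -0.0187
```

View pics/top0.png

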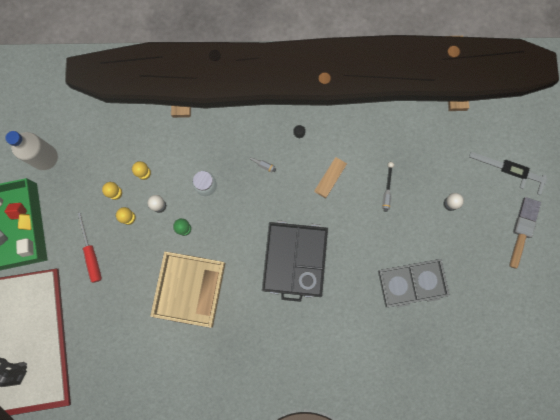

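View pics/side0.png

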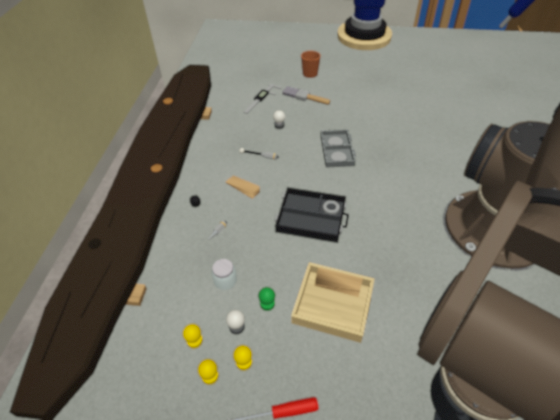

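Top view: the task objects are white spheres at (156,203) and (455,202), ball probe at (389,188) with its hub low at (387,206), point probe at (264,165), wedge at (330,178). The case is at (296,260) with latches at the bottom, the tray at (414,284), the box at (188,289) and the jar at (204,183).
Look-alikes:
- **Spheres:** yellow at (141,170), (111,190) and (125,215), green at (182,227). The two white ones are the right ones.
- **Probes:** screwdriver at (90,260) and caliper/tool at (515,170) are not meant.
- **Wedge:** timber chocks at (180,112) and (459,105), and the stack in the box at (207,290), are not meant.

Next, a close crop and segmentation.

```bash
python3 - <<'E'
from h import *
f=pickle.load(open('pics/top0.png.pkl','rb'));im=f['color'][:,:,::-1]
c=lambda a,b,r,s,k:cv2.resize(im[r:s,a:b],None,fx=k,fy=k,interpolation=cv2.INTER_CUBIC)
cv2.imwrite('pics/c1.png',np.vstack([c(98,298,140,240,4),c(290,490,140,240,4)]))
cv2.imwrite('pics/c2.png',c(140,340,210,335,4))
cv2.imwrite('pics/c3.png',c(370,460,250,315,8))
E
```

```text
(no output)
```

View pics/c1.png

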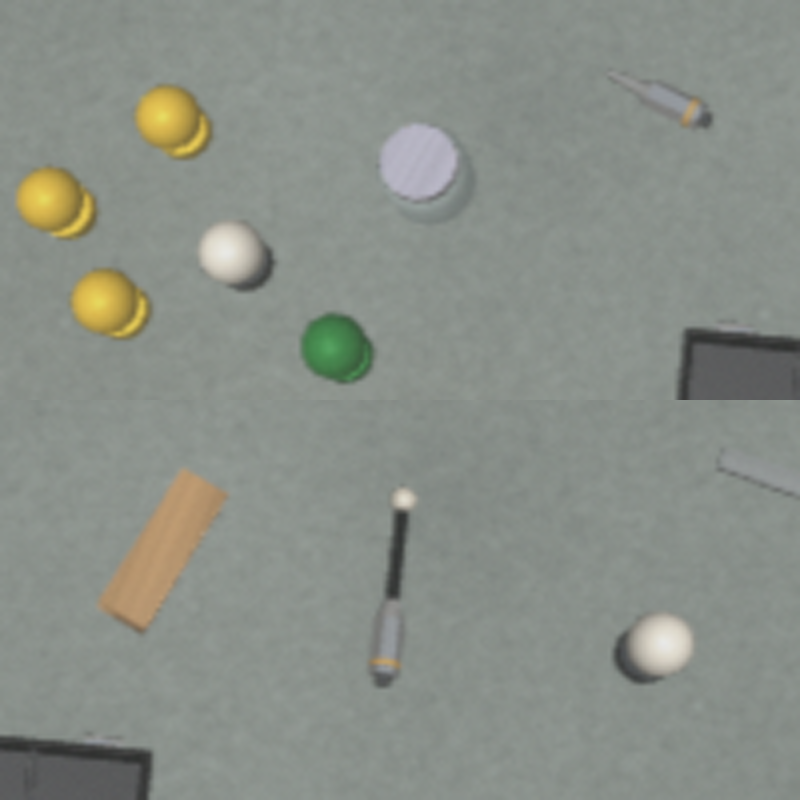

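View pics/c2.png

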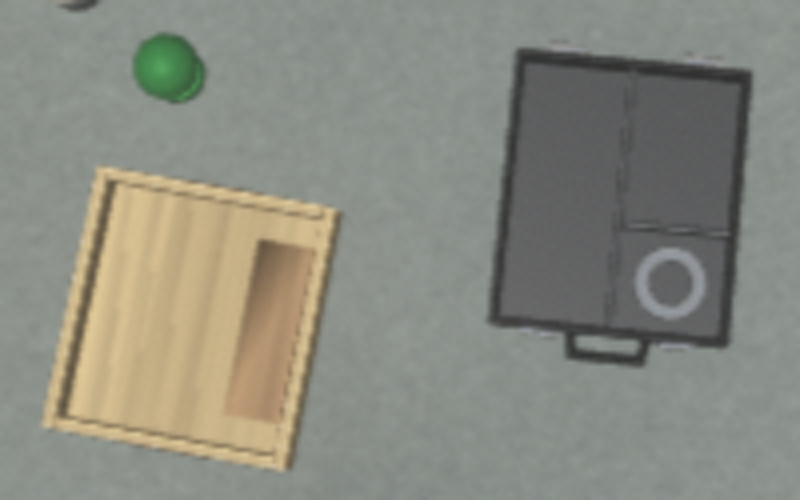

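View pics/c3.png

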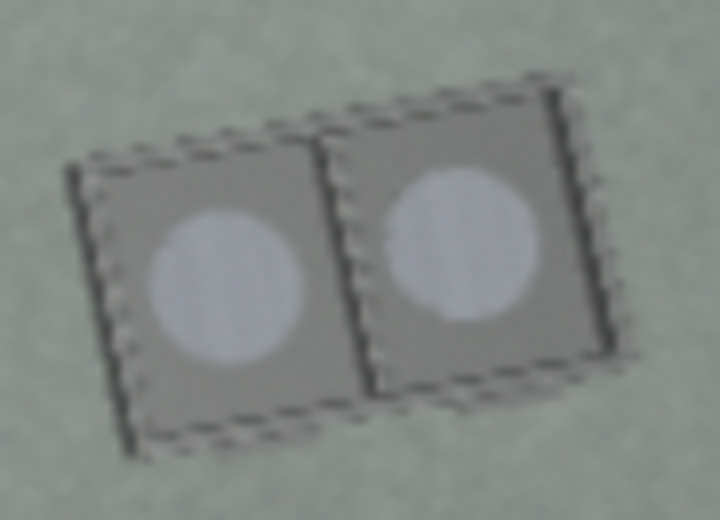

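Crops confirm the choice: white spheres at (156,203) and (455,201), tip of the point probe to the upper left, ball end of the ball probe up. The thicker end of the wedge seems to be at the lower left. Now poses.

```bash
cat >> h.py <<'E'
def plan(x,y,z,ang,s=None,both=False):
    """ang: world angle (deg) of finger closing line; prints the move row in tool axes (tool pointing down)"""
    s=s or robot.state();T=R.from_quat(s['ee_rot']);M=T.as_matrix();p=np.array(s['eef_pos'])
    d=M.T@(np.array([x,y,z])-p)*1000
    cur=np.arctan2(M[1,1],M[0,1]);dq=(np.deg2rad(ang)-cur+np.pi/2)%np.pi-np.pi/2
    tilt=np.rad2deg(np.arccos(-M[2,2]))
    print('shift mm',np.round(d,1),'turn z',[round(-a,3) for a in (dq,dq-np.sign(dq)*np.pi)],'q1,q6',np.round([s['q'][0],s['q'][5]],2),'tilt',round(tilt,2))
E
python3 - <<'E'
from h import *
f=pickle.load(open('pics/top0.png.pkl','rb'))
def P(c,k,off,z): return ray(f,[(c[0]+.5)/k-.5+off[0],(c[1]+.5)/k-.5+off[1]],z)[:2]
A=(98,140);B=(290,140);C=(140,210);D=(370,250)
def box(cs,z):
    p=[P(c,4,C,z) for c in cs];ctr=np.mean(p,0)
    vx=p[0]+p[1]-p[2]-p[3];print('ctr',ctr.round(4),'xang',np.degrees(np.arctan2(vx[1],vx[0])).round(1),'sizes',np.linalg.norm(vx)/2,np.linalg.norm(p[0]+p[3]-p[1]-p[2])/2)
print('case');box([(517,50),(750,72),(727,346),(490,323)],.028)
print('box');box([(99,168),(340,208),(288,468),(43,427)],.034)
a,b=P((226,287),8,D,.006),P((463,243),8,D,.006);v=a-b
print('tray discs',a,b,np.linalg.norm(v),'yang',np.degrees(np.arctan2(v[1],v[0])))
print('sphA',P((232,253),4,A,.037),'sphB',P((661,245),4,B,.037))
def lin(n,a,b):v=a-b;print(n,a.round(4),b.round(4),np.linalg.norm(v).round(4),'ang',np.degrees(np.arctan2(v[1],v[0])).round(1))
lin('point',P((610,73),4,A,.008),P((708,122),4,A,.008))
lin('ball',P((403,99),4,B,.008),P((382,284),4,B,.008))
lin('wedge',(P((187,70),4,B,.006)+P((228,94),4,B,.006))/2,(P((102,205),4,B,.0)+P((143,232),4,B,.0))/2)
s=pickle.load(open('pics/side0.png.pkl','rb'))
for p in ((236,321),(279,117)):print('side sph',ray(s,p,.037))
w=grab('wrist','w0.png')
Rm=cv2.Rodrigues(w['rvec'])[0];print('cam pos',-Rm.T@w['tvec'],'zdir',Rm[2]);plan(.4,0,.2,90)
E
```

```text
case
ctr [0.4641 0.015 ] xang -6.0 sizes 0.15779836232767908 0.13550491879750082
box
ctr [0.3978 0.2588] xang -10.7 sizes 0.14804793553642046 0.14035653212197896
tray discs [ 0.4017358 -0.2229521] [ 0.41373627 -0.29217041] 0.07025087024425881 yang 99.83567753579432
sphA [0.59621373 0.33711439] sphB [ 0.59383114 -0.35759698]
point [0.7101 0.1194] [0.6791 0.0605] 0.0666 ang 62.2
ball [ 0.6904 -0.2178] [ 0.5776 -0.2005] 0.1141 ang -8.7
wedge [ 0.7027 -0.1009] [ 0.6205 -0.0483] 0.0976 ang -32.6
side sph [0.59464988 0.34137219 0.037     ]
side sph [ 0.59249191 -0.35653821  0.037     ]
cam pos [0.2035668  0.59466657 0.37349642] zdir [ 0.26012322 -0.12473447 -0.95748484]
shift mm [-360.6 -451.8   31.3] turn z [np.float64(-0.448), np.float64(2.694)] q1,q6 [ 1.02 -0.11] tilt 0.01
```

```bash
python3 - <<'E'
from h import *
plan(.5955,.339,.13,-20)
E
```

```text
shift mm [-390.   -61.6  101.3] turn z [np.float64(1.472), np.float64(-1.67)] q1,q6 [ 1.02 -0.11] tilt 0.01
```

arm_command:
  commands:
    - [-390, -61.6, 101, 0, 0, 1.472]
    - [-390, -61.6, 101, 0, 0, 1.472]
    - [-390, -61.6, 101, 0, 0, 1.472]
    - [-390, -61.6, 101, 0, 0, 1.472]
    - [-390, -61.6, 101, 0, 0, 1.472]
    - [-390, -61.6, 101, 0, 0, 1.472]
    - [-390, -61.6, 101, 0, 0, 1.472]
    - [-390, -61.6, 101, 0, 0, 1.472]
    - [-390, -61.6, 101, 0, 0, 1.472]
    - [-390, -61.6, 101, 0, 0, 1.472]
  fingers: 0.3

```text
time_s: 1.78
eef_pos: [0.5976, 0.3368, 0.1294]
ee_rot: [0.753, 0.658, -0.0, 0.0]
wrist_force: [-0.6, 1.0, 0.1]
finger_gap: 0.649
finger_force: 0.0
```

```bash
python3 - <<'E'
from h import *
plan(.5955,.339,.018,-20)
w=grab('wrist','w1.png')
for t in('sphere_a_center','jar'):
  for d in robot.spot_in(w,t):print(t,round(d['p'],2),np.round(d['position']),ray(w,d['position'],.037).round(4))
E
```

```text
shift mm [  1.9  -2.4 111.4] turn z [np.float64(0.215), np.float64(-2.927)] q1,q6 [0.42 0.55] tilt 0.01
sphere_a_center 0.98 [282. 214.] [0.5975 0.3385 0.037 ]
sphere_a_center 0.92 [229. 288.] [0.5483 0.2848 0.037 ]
sphere_a_center 0.86 [227. 116.] [0.5699 0.4122 0.037 ]
sphere_a_center 0.63 [310.  48.] [0.6296 0.4459 0.037 ]
sphere_a_center 0.57 [388. 144.] [0.6758 0.3793 0.037 ]
jar 0.79 [339. 332.] [0.63   0.2325 0.037 ]
```

View pics/w1.png

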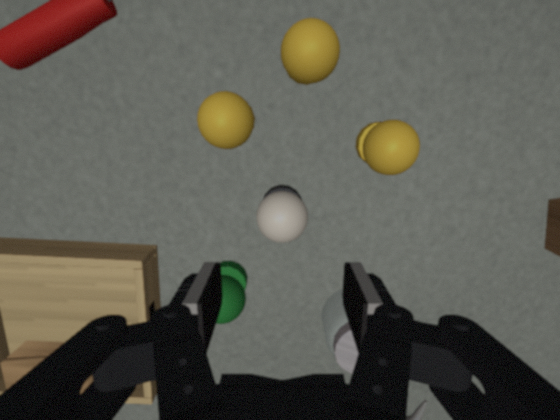

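White sphere at (282,214) in the wrist picture, clear of the yellow and green ones. Descend and grip.

arm_command:
  commands:
    - [2, -1.4, 30, 0, 0, 0]
    - [2, -1.4, 60, 0, 0, 0]
    - [2, -1.4, 85, 0, 0, 0]
    - [2, -1.4, 100, 0, 0, 0]
    - [2, -1.4, 111, 0, 0, 0]
    - [2, -1.4, 111, 0, 0, 0]
    - [2, -1.4, 111, 0, 0, 0]

```text
time_s: 2.52
eef_pos: [0.5941, 0.3418, 0.0198]
ee_rot: [0.75, 0.661, 0.0, -0.0]
wrist_force: [-0.4, 0.1, 1.0]
finger_gap: 0.651
finger_force: 0.0
```

arm_command:
  commands:
    - [0, 0, 0, 0, 0, 0]
    - [0, 0, 0, 0, 0, 0]
    - [0, 0, 0, 0, 0, 0]
    - [0, 0, 0, 0, 0, 0]
    - [0, 0, 0, 0, 0, 0]
    - [0, 0, 0, 0, 0, 0]
  fingers: -1

```text
time_s: 3.02
eef_pos: [0.5951, 0.3416, 0.0212]
ee_rot: [0.751, 0.661, 0.001, 0.0]
wrist_force: [0.2, 0.8, 7.7]
finger_gap: 0.414
finger_force: 59.1
```

Grip is too high on the ball (gap 35 mm, upward force), so I'm regripping lower.

arm_command:
  commands:
    - [0, 0, 0, 0, 0, 0]
    - [0, 0, 0, 0, 0, 0]
    - [0, 0, 0, 0, 0, 0]
    - [1, 0.5, 7, 0, 0, 0]
    - [1.5, 1, 7, 0, 0, 0]
    - [1.5, 1, 7, 0, 0, 0]
  fingers: 0.3

```text
time_s: 3.52
eef_pos: [0.5953, 0.3425, 0.0116]
ee_rot: [0.751, 0.661, -0.0, -0.0]
wrist_force: [-0.0, -0.1, 0.1]
finger_gap: 0.65
finger_force: 0.0
```

arm_command:
  commands:
    - [0, 0, 0, 0, 0, 0]
    - [0, 0, 0, 0, 0, 0]
    - [0, 0, 0, 0, 0, 0]
    - [0, 0, 0, 0, 0, 0]
    - [0, 0, 0, 0, 0, 0]
    - [0, 0, 0, 0, 0, 0]
  fingers: -1

```text
time_s: 4.02
eef_pos: [0.5957, 0.3426, 0.0125]
ee_rot: [0.751, 0.661, 0.0, 0.0]
wrist_force: [1.6, -0.7, 2.0]
finger_gap: 0.418
finger_force: 59.7
```

```bash
python3 - <<'E'
from h import *
plan(.4017,-.223,.13,9.8)
w=grab('wrist')
for d in robot.spot_in(w,'sphere_a_center')[:2]:print(round(d['p'],2),d['position'],ray(w,d['position'],.037))
E
```

```text
shift mm [-585.6 -120.8 -117.7] turn z [np.float64(-0.298), np.float64(2.844)] q1,q6 [0.43 0.55] tilt 0.04
0.78 [345.9, 30.0] [0.62717936 0.43706424 0.037     ]
0.73 [283.0, 308.8] [0.59502975 0.34026985 0.037     ]
```

arm_command:
  commands:
    - [0, 0, -20, 0, 0, 0]
    - [0, 0, -60, 0, 0, 0]
    - [0, 0, -100, 0, 0, 0]
    - [0, 0, -118, 0, 0, 0]
    - [-40, -8, -118, 0, 0, 0]
    - [-80, -16, -118, 0, 0, -0.1]
    - [-120, -25, -118, 0, 0, -0.2]
    - [-160, -33, -118, 0, 0, -0.298]
    - [-200, -41, -118, 0, 0, -0.298]
    - [-240, -49, -118, 0, 0, -0.298]

```text
time_s: 4.95
eef_pos: [0.5152, 0.1092, 0.1302]
ee_rot: [0.644, 0.765, -0.0, -0.0]
wrist_force: [0.9, -0.4, -1.6]
finger_gap: 0.421
finger_force: 60.2
```

```bash
python3 - <<'E'
from h import *
print(robot.state()['finger_gap'],robot.state()['wrist_force'],robot.state()['eef_pos'])
plan(.4017,-.223,.13,9.8)
E
```

```text
0.4211988178399392 [ 0.86054181 -0.38692043 -1.64644607] [0.51516346 0.10922173 0.13018956]
shift mm [-3.079e+02 -1.687e+02  2.000e-01] turn z [np.float64(0.001), np.float64(-3.141)] q1,q6 [ 0.08 -0.09] tilt 0.04
```

arm_command:
  commands:
    - [-37, -20, 0, 0, 0, 0]
    - [-74, -40, 0, 0, 0, 0]
    - [-111, -60, 0, 0, 0, 0]
    - [-148, -80, 0, 0, 0, 0]
    - [-185, -101, 0, 0, 0, 0]
    - [-222, -121, 0, 0, 0, 0]
    - [-259, -142, 0, 0, 0, 0]
    - [-295, -161, 0, 0, 0, 0]
    - [-308, -168.7, 0, 0, 0, 0]
    - [-308, -168.7, 0, 0, 0, 0]

```text
time_s: 5.78
eef_pos: [0.4015, -0.2246, 0.1302]
ee_rot: [0.646, 0.764, -0.0, 0.0]
wrist_force: [-0.6, -0.2, -2.0]
finger_gap: 0.419
finger_force: 60.3
```

```bash
python3 - <<'E'
from h import *
plan(.4017,-.223,.0195,9.8)
w=grab('wrist','w2.png')
E
```

```text
shift mm [  1.6   0.5 110.7] turn z [np.float64(-0.004), np.float64(3.137)] q1,q6 [-0.65 -0.82] tilt 0.01
```

View pics/w2.png

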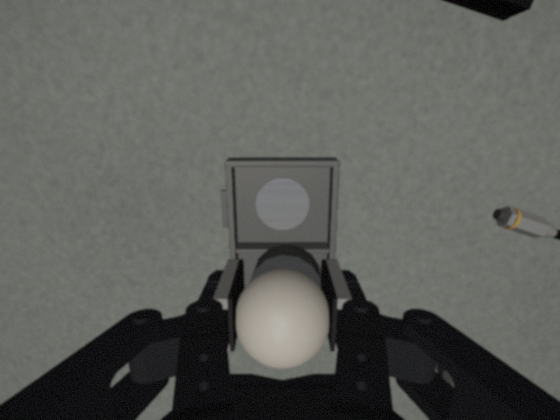

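```bash
python3 - <<'E'
from h import *
f=pickle.load(open('pics/w2.png.pkl','rb'))
print(ray(f,(282,203),.006),ray(f,(228,162),.022),ray(f,(338,162),.022),'tcp',proj(f,[[.4015,-.2246,.1302],[.4015,-.2246,.15]]))
E
```

```text
[ 0.40033306 -0.22260304  0.006     ] [ 0.35470406 -0.1939805   0.022     ] [ 0.43546243 -0.18032121  0.022     ] tcp [[283.89709671 275.68311052]
 [284.18497341 298.02379019]]
```

The free bay seen at (282,203) is the target one, with its disc at (0.400,-0.2226). Lower the sphere slowly.

arm_command:
  commands:
    - [1.5, 0, 35, 0, 0, 0]
    - [1.5, 0, 65, 0, 0, 0]
    - [1.5, 0, 90, 0, 0, 0]
    - [1.5, 0, 102, 0, 0, 0]
    - [1.5, 0, 107, 0, 0, 0]
    - [1.5, 0, 109, 0, 0, 0]
    - [1.5, 0, 110.5, 0, 0, 0]
    - [1.5, 0, 111.5, 0, 0, 0]
    - [1.5, 0, 111.5, 0, 0, 0]

```text
time_s: 6.58
eef_pos: [0.4028, -0.22, 0.0194]
ee_rot: [0.644, 0.765, 0.0, 0.001]
wrist_force: [-0.1, 0.1, -0.6]
finger_gap: 0.419
finger_force: 60.2
```

arm_command:
  commands:
    - [0, 0, 0.3, 0, 0, 0]
    - [0, 0, 0.3, 0, 0, 0]
    - [0, 0, 0.3, 0, 0, 0]
    - [0, 0, 0.3, 0, 0, 0]
    - [0, 0, -10, 0, 0, 0]
    - [0, 0, -30, 0, 0, 0]
    - [0, 0, -60, 0, 0, 0]
    - [0, 0, -95, 0, 0, 0]
    - [0, 0, -110, 0, 0, 0]
    - [0, 0, -110, 0, 0, 0]
  fingers: 0.1

```text
time_s: 7.42
eef_pos: [0.4035, -0.2208, 0.1319]
ee_rot: [0.644, 0.765, 0.0, 0.003]
wrist_force: [-0.0, -0.0, -0.3]
finger_gap: 0.553
finger_force: 0.0
```

```bash
python3 - <<'E'
from h import *
w=grab('wrist')
for d in robot.spot_in(w,'sphere_a_center')[:2]:print(round(d['p'],2),d['position'],ray(w,d['position'],.043))
plan(.594,-.357,.11,0)
E
```

```text
0.71 [283.6, 223.3] [ 0.40479939 -0.22467834  0.043     ]
shift mm [-167.5  165.5   19.3] turn z [np.float64(0.171), np.float64(-2.971)] q1,q6 [-0.64 -0.82] tilt 0.07
```

arm_command:
  commands:
    - [-28, 28, 0, 0, 0, 0]
    - [-56, 55, 0, 0, 0, 0]
    - [-84, 83, 3, 0, 0, 0]
    - [-112, 110, 6, 0, 0, 0]
    - [-140, 138, 10, 0, 0, 0]
    - [-167, 165, 19, 0, 0, 0]
    - [-167, 165, 19, 0, 0, 0]
    - [-167, 165, 19, 0, 0, 0]
  fingers: 0.4

```text
time_s: 8.18
eef_pos: [0.5933, -0.3566, 0.106]
ee_rot: [0.644, 0.765, -0.0, -0.002]
wrist_force: [-0.2, 0.7, -0.1]
finger_gap: 0.701
finger_force: 0.0
```

```bash
python3 - <<'E'
from h import *
w=grab('wrist')
for d in robot.spot_in(w,'sphere_a_center')[:2]:
  p=ray(w,d['position'],.037);print(round(d['p'],2),d['position'],p);plan(p[0],p[1],.0125,9.8)
print(robot.state()['eef_pos'])
E
```

```text
[ 0.59239313 -0.35576924  0.10797213]
```

```bash
python3 - <<'E'
from h import *
w=grab('wrist','w3.png');im=w['color'].astype(int)
m=((im.min(2)>150)&(im.max(2)-im.min(2)<45)).astype(np.uint8)
n,_,st,c=cv2.connectedComponentsWithStats(m)
for i in range(1,n):
  if st[i,4]>150:print(st[i],c[i],ray(w,c[i],.037).round(4))
print(proj(w,[.593,-.357,.037]));plan(.593,-.357,.0125,9.8)
E
```

```text
[268 219  30  30 626] [282.33546326 233.67891374] [ 0.5925 -0.3608  0.037 ]
[[284.06587688 228.57861007]]
shift mm [-1.5  0.5 96.4] turn z [np.float64(-0.0), np.float64(3.142)] q1,q6 [-0.64 -0.81] tilt 0.12
```

arm_command:
  commands:
    - [-2.5, 0.5, 30, 0, 0, 0]
    - [-2.5, 0.5, 60, 0, 0, 0]
    - [-2.5, 0.5, 80, 0, 0, 0]
    - [-2.5, 0.5, 92, 0, 0, 0]
    - [-2.5, 0.5, 96, 0, 0, 0]
    - [-2.5, 0.5, 96, 0, 0, 0]

```text
time_s: 8.83
eef_pos: [0.5941, -0.3586, 0.0137]
ee_rot: [0.644, 0.765, 0.0, -0.0]
wrist_force: [0.4, 0.5, 0.7]
finger_gap: 0.696
finger_force: 0.0
```

arm_command:
  commands:
    - [0, 0, 0, 0, 0, 0]
    - [0, 0, 0, 0, 0, 0]
    - [0, 0, 0, 0, 0, 0]
    - [0, 0, 0, 0, 0, 0]
    - [0, 0, 0, 0, 0, 0]
    - [0, 0, 0, 0, 0, 0]
    - [0, 0, 0, 0, 0, 0]
  fingers: -1

```text
time_s: 9.42
eef_pos: [0.5951, -0.3594, 0.0156]
ee_rot: [0.644, 0.765, 0.0, 0.001]
wrist_force: [-1.2, 1.2, 7.2]
finger_gap: 0.417
finger_force: 59.4
```

```bash
python3 - <<'E'
from h import *
print(robot.state()['eef_pos'])
plan(.4137,-.2922,.11,9.8)
E
```

```text
[ 0.59506579 -0.35935638  0.01562672]
shift mm [  96.9 -167.1  -94.9] turn z [np.float64(-0.0), np.float64(3.142)] q1,q6 [-0.64 -0.81] tilt 0.16
```

arm_command:
  commands:
    - [0, 0, 0, 0, 0, 0]
    - [0, 0, 0, 0, 0, 0]
    - [0, 0, 0, 0, 0, 0]
    - [0.5, 0, 4, 0, 0, 0]
    - [0.5, 0, 4, 0, 0, 0]
  fingers: 0.1

```text
time_s: 9.83
eef_pos: [0.594, -0.3581, 0.009]
ee_rot: [0.644, 0.765, 0.0, -0.0]
wrist_force: [1.1, 0.2, 0.6]
finger_gap: 0.552
finger_force: 0.0
```

arm_command:
  commands:
    - [0, 0, 0, 0, 0, 0]
    - [0, 0, 0, 0, 0, 0]
    - [0, 0, 0, 0, 0, 0]
    - [0, 0, 0, 0, 0, 0]
    - [0, 0, 0, 0, 0, 0]
    - [0, 0, 0, 0, 0, 0]
  fingers: -1

```text
time_s: 10.33
eef_pos: [0.5942, -0.3584, 0.0096]
ee_rot: [0.644, 0.765, 0.0, -0.0]
wrist_force: [-0.3, -0.1, -1.6]
finger_gap: 0.419
finger_force: 59.8
```

arm_command:
  commands:
    - [0, 0, -20, 0, 0, 0]
    - [0, 0, -60, 0, 0, 0]
    - [0, 0, -97, 0, 0, 0]
    - [20, -33, -97, 0, 0, 0]
    - [40, -67, -97, 0, 0, 0]
    - [60, -100, -97, 0, 0, 0]
    - [80, -134, -97, 0, 0, 0]
    - [96.5, -167, -97, 0, 0, 0]
    - [96.5, -167, -97, 0, 0, 0]

```text
time_s: 11.08
eef_pos: [0.4077, -0.2886, 0.1067]
ee_rot: [0.644, 0.765, 0.0, -0.003]
wrist_force: [2.6, -0.6, -0.8]
finger_gap: 0.412
finger_force: 60.4
```

```bash
python3 - <<'E'
from h import *
print(robot.state()['eef_pos'])
plan(.4137,-.2922,.0195,9.8)
w=grab('wrist');im=w['color']
m=cv2.HoughCircles(cv2.medianBlur(cv2.cvtColor(im,cv2.COLOR_RGB2GRAY),5),cv2.HOUGH_GRADIENT,1,30,param1=80,param2=20,minRadius=15,maxRadius=60)
print(m)
for d in robot.spot_in(w,'sphere_tray')[:2]:print(d,ray(w,d['position'],.006))
E
```

```text
[ 0.40772442 -0.28859627  0.1066942 ]
shift mm [-4.9  5.6 87.2] turn z [np.float64(-0.001), np.float64(3.141)] q1,q6 [-0.75 -0.92] tilt 0.32
[[[288.5 220.5  28.8]
  [282.5 310.5  49.1]
  [297.5 128.5  29.3]
  [278.5 278.5  43.5]]]
{'position': [281.8, 167.8], 'p': 0.73} [ 0.40041676 -0.2540821   0.006     ]
{'position': [551.5, 142.9], 'p': 0.39} [ 0.58604643 -0.20396431  0.006     ]
```

arm_command:
  commands:
    - [-4, 5, 0, 0, 0, 0]
    - [-4, 5, 0, 0, 0, 0]

```text
time_s: 11.35
eef_pos: [0.4208, -0.2961, 0.107]
ee_rot: [0.644, 0.765, 0.0, 0.001]
wrist_force: [-0.4, -0.1, -2.0]
finger_gap: 0.419
finger_force: 60.4
```

```bash
python3 - <<'E'
from h import *
print(robot.state()['eef_pos'])
plan(.4130,-.292,.0165,9.8)
w=grab('wrist');print(ray(w,(288.5,220.5),.006))
E
```

```text
[ 0.42083891 -0.29610749  0.10697813]
shift mm [ 5.5 -7.2 90.5] turn z [np.float64(0.0), np.float64(-3.141)] q1,q6 [-0.74 -0.91] tilt 0.13
[ 0.42599645 -0.30089636  0.006     ]
```

arm_command:
  commands:
    - [5.2, -6.5, 10, 0, 0, 0]
    - [5.2, -6.5, 40, 0, 0, 0]
    - [5.2, -6.5, 65, 0, 0, 0]
    - [5.2, -6.5, 78, 0, 0, 0]
    - [5.2, -6.5, 84, 0, 0, 0]
    - [5.2, -6.5, 87, 0, 0, 0]
    - [5.2, -6.5, 88, 0, 0, 0]
    - [5.2, -6.5, 88, 0, 0, 0]

```text
time_s: 12.07
eef_pos: [0.412, -0.291, 0.0192]
ee_rot: [0.644, 0.765, 0.0, 0.0]
wrist_force: [-0.6, -0.2, -1.4]
finger_gap: 0.419
finger_force: 60.4
```

arm_command:
  commands:
    - [0, 0, 1.5, 0, 0, 0]
    - [0, 0, 2.5, 0, 0, 0]
    - [0, 0, 2.5, 0, 0, 0]
    - [0, 0, 2.5, 0, 0, 0]

```text
time_s: 12.4
eef_pos: [0.4117, -0.2909, 0.0166]
ee_rot: [0.644, 0.765, 0.0, 0.0]
wrist_force: [-0.6, 0.4, -1.3]
finger_gap: 0.42
finger_force: 60.4
```

arm_command:
  commands:
    - [0, 0, 0, 0, 0, 0]
    - [0, 0, 0, 0, 0, 0]
    - [0, 0, 0, 0, 0, 0]
    - [0, 0, 0, 0, 0, 0]
    - [0, 0, -10, 0, 0, 0]
    - [0, 0, -30, 0, 0, 0]
    - [0, 0, -60, 0, 0, 0]
    - [0, 0, -95, 0, 0, 0]
    - [0, 0, -120, 0, 0, 0]
    - [0, 0, -120, 0, 0, 0]
  fingers: 0.1

```text
time_s: 13.23
eef_pos: [0.4129, -0.2919, 0.1414]
ee_rot: [0.644, 0.765, -0.0, 0.004]
wrist_force: [0.1, -0.7, 0.4]
finger_gap: 0.55
finger_force: 0.0
```

```bash
python3 - <<'E'
from h import *
w=grab('wrist')
for d in robot.spot_in(w,'sphere_a_center')[:3]:print(round(d['p'],2),d['position'],ray(w,d['position'],.043))
# ball probe: ang -8.7; hub centre 23mm from back end toward ball
u=np.array([np.cos(np.radians(-8.7)),np.sin(np.radians(-8.7))]);b=np.array([.6904,-.2178]);hub=b-u*.091;print('hub',hub)
g=hub+u*.012
plan(hub[0],hub[1],.13,81.3)
E
```

```text
hub [ 0.60044706 -0.20403527]
shift mm [ 53.5 200.7   7.8] turn z [np.float64(-1.248), np.float64(1.894)] q1,q6 [-0.75 -0.92] tilt 0.14
```

arm_command:
  commands:
    - [6, 22, 0, 0, 0, -0.12]
    - [12, 44, 0, 0, 0, -0.24]
    - [18, 67, 0, 0, 0, -0.36]
    - [24, 89, 0, 0, 0, -0.48]
    - [30, 111, 0, 0, 0, -0.6]
    - [36, 134, 3, 0, 0, -0.72]
    - [42, 156, 6, 0, 0, -0.84]
    - [48, 178, 8, 0, 0, -0.96]
    - [53.5, 200.7, 8, 0, 0, -1.08]
    - [53.5, 200.7, 8, 0, 0, -1.2]
  fingers: 0.1

```text
time_s: 14.17
eef_pos: [0.6026, -0.2022, 0.1265]
ee_rot: [0.096, 0.995, 0.0, -0.0]
wrist_force: [-0.4, -0.6, -0.3]
finger_gap: 0.551
finger_force: 0.0
```

arm_command:
  commands:
    - [0, 0, 0, 0, 0, -0.048]
    - [0, 0, 0, 0, 0, -0.048]
    - [0, 0, 0, 0, 0, -0.048]

```text
time_s: 14.42
eef_pos: [0.5998, -0.2037, 0.1271]
ee_rot: [0.077, 0.997, 0.0, -0.001]
wrist_force: [0.8, 0.1, -0.2]
finger_gap: 0.55
finger_force: 0.0
```

```bash
python3 - <<'E'
from h import *
t=grab('top','t4.png')
for d in robot.spot_in(t,'sphere_a_center')[:7]:print(round(d['p'],2),d['position'],ray(t,d['position'],.043))
w=grab('wrist','w4.png')
for d in robot.spot_in(w,'ball_probe_hub')[:2]:print(round(d['p'],2),d['position'],ray(w,d['position'],.008))
print(proj(w,[[.6904,-.2178,.008],[.6004,-.204,.008],[.5776,-.2005,.008]]))
plan(.6004,-.204,.06,81.3)
E
```

```text
0.77 [141.8, 167.5] [0.67968729 0.37064198 0.043     ]
0.69 [124.7, 215.3] [0.56660616 0.40610141 0.043     ]
0.61 [183.3, 226.3] [0.53962831 0.27037161 0.043     ]
0.57 [112.8, 190.8] [0.62463208 0.43613094 0.043     ]
0.96 [279.5, 227.3] [ 0.61544859 -0.20907679  0.008     ]
[[282.8542407  307.50012258]
 [282.80921564 209.05789712]
 [282.80139314 181.03924135]]
shift mm [-0.4  0.2 68.1] turn z [np.float64(-0.002), np.float64(3.14)] q1,q6 [-0.43 -1.85] tilt 0.02
```

View pics/w4.png

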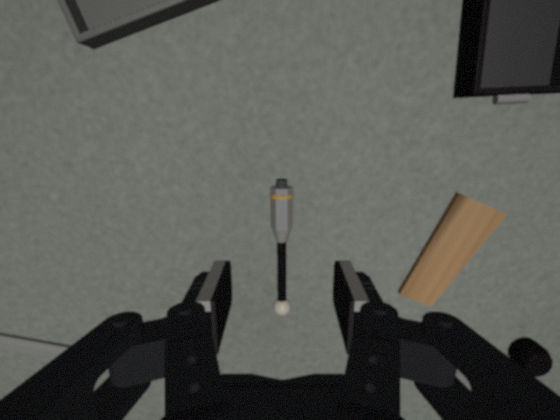

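Ball probe lies exactly as predicted (hub at (282,208), ball at (282,307)), so I'm descending.

arm_command:
  commands:
    - [-2.5, 0, 35, 0, 0, 0]
    - [-2.5, 0, 70, 0, 0, 0]
    - [-2.5, 0, 100, 0, 0, 0]
    - [-2.5, 0, 115, 0, 0, 0]
    - [-2.5, 0, 123, 0, 0, 0]
    - [-2.5, 0, 126, 0, 0, 0]
    - [-2.5, 0, 126, 0, 0, 0]
    - [-2.5, 0, 126, 0, 0, 0]
  fingers: -0.1

```text
time_s: 15.28
eef_pos: [0.6033, -0.2046, 0.0034]
ee_rot: [0.076, 0.997, -0.0, 0.001]
wrist_force: [0.0, 0.4, 0.6]
finger_gap: 0.451
finger_force: 0.0
```

arm_command:
  commands:
    - [0, 0, 0, 0, 0, 0]
    - [0, 0, 0, 0, 0, 0]
    - [0, 0, 0, 0, 0, 0]
    - [0, 0, 0, 0, 0, 0]
    - [0, 0, 0, 0, 0, 0]
    - [0, 0, 0, 0, 0, 0]
    - [0, 0, 0, 0, 0, 0]
  fingers: -1

```text
time_s: 15.87
eef_pos: [0.6033, -0.2046, 0.0038]
ee_rot: [0.076, 0.997, -0.0, 0.001]
wrist_force: [-2.0, 0.4, 6.4]
finger_gap: 0.181
finger_force: 58.5
```

arm_command:
  commands:
    - [0, 0, -10, 0, 0, 0]
    - [0, 0, -30, 0, 0, 0]
    - [0, 0, -60, 0, 0, 0]
    - [0, 0, -90, 0, 0, 0]
    - [0, 0, -90, 0, 0, 0]
    - [0, 0, -90, 0, 0, 0]

```text
time_s: 16.37
eef_pos: [0.6035, -0.2046, 0.0949]
ee_rot: [0.076, 0.997, -0.001, 0.002]
wrist_force: [0.4, -0.5, -1.3]
finger_gap: 0.182
finger_force: 59.0
```

```bash
python3 - <<'E'
from h import *
w=grab('wrist','w5.png');s=grab('side','s5.png')['color'][:,:,::-1]
cv2.imwrite('pics/v5.png',np.hstack([cv2.resize(s[60:200,170:330],None,fx=2.5,fy=2.5),cv2.resize(w['color'][70:420,80:480,::-1],(400,350))]))
plan(.5023,.0441,.1,84)
E
```

```text
shift mm [136.5 230.3  -7.6] turn z [np.float64(-0.047), np.float64(3.094)] q1,q6 [-0.43 -1.85] tilt 0.01
```

View pics/v5.png

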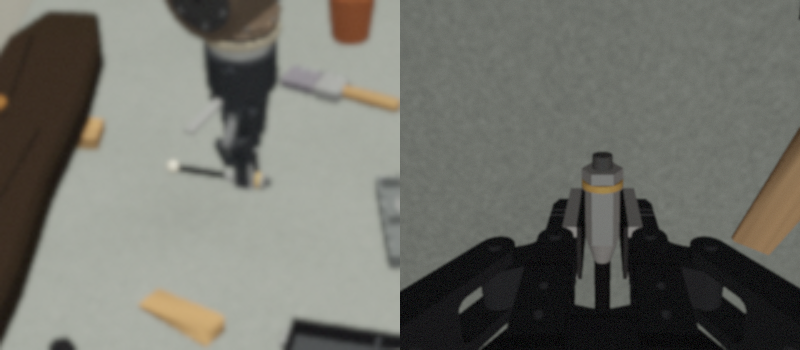

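Probe is held level. Carry it to the case and turn it half round, so that the hub lies at the far (+x) end, well within reach.

arm_command:
  commands:
    - [14, 23, -7, 0, 0, 0.12]
    - [28, 46, -7, 0, 0, 0.24]
    - [42, 70, -7, 0, 0, 0.36]
    - [56, 93, -7, 0, 0, 0.48]
    - [70, 116, -7, 0, 0, 0.6]
    - [83, 140, -7, 0, 0, 0.72]
    - [97, 163, -7, 0, 0, 0.84]
    - [110, 187, -7, 0, 0, 0.96]
    - [124, 210, -7, 0, 0, 1.08]
    - [136.5, 230, -7, 0, 0, 1.2]

```text
time_s: 17.3
eef_pos: [0.5013, 0.045, 0.0984]
ee_rot: [0.628, 0.778, -0.001, -0.001]
wrist_force: [-0.1, 0.4, -0.5]
finger_gap: 0.179
finger_force: 59.0
```

arm_command:
  commands:
    - [0, 0, 0, 0, 0, 0.12]
    - [0, 0, 0, 0, 0, 0.24]
    - [0, 0, 0, 0, 0, 0.36]
    - [0, 0, 0, 0, 0, 0.48]
    - [0, 0, 0, 0, 0, 0.6]
    - [0, 0, 0, 0, 0, 0.72]
    - [0, 0, 0, 0, 0, 0.84]
    - [0, 0, 0, 0, 0, 0.96]
    - [0, 0, 0, 0, 0, 1.08]
    - [0, 0, 0, 0, 0, 1.2]

```text
time_s: 18.13
eef_pos: [0.502, 0.0437, 0.0983]
ee_rot: [0.958, 0.288, -0.001, -0.0]
wrist_force: [-0.1, 1.1, -0.9]
finger_gap: 0.179
finger_force: 59.0
```

arm_command:
  commands:
    - [0, 0, 0, 0, 0, 0.12]
    - [0, 0, 0, 0, 0, 0.24]
    - [0, 0, 0, 0, 0, 0.36]
    - [0, 0, 0, 0, 0, 0.48]
    - [0, 0, 0, 0, 0, 0.6]
    - [0, 0, 0, 0, 0, 0.694]
    - [0, 0, 0, 0, 0, 0.694]
    - [0, 0, 0, 0, 0, 0.694]

```text
time_s: 18.8
eef_pos: [0.5022, 0.0437, 0.0986]
ee_rot: [0.999, -0.051, -0.001, -0.0]
wrist_force: [-0.5, 0.5, -0.6]
finger_gap: 0.177
finger_force: 59.0
```

```bash
python3 - <<'E'
from h import *
plan(.5023,.0441,.0108,84)
w=grab('wrist','w6.png');s=grab('side','s6.png')['color'][:,:,::-1]
cv2.imwrite('pics/v6.png',np.hstack([cv2.resize(s[120:260,220:380],None,fx=2.5,fy=2.5),cv2.resize(w['color'][:,:,::-1],(400,350))]))
# expected px of bay corners
u=np.array([np.cos(np.radians(-6)),np.sin(np.radians(-6))]);v=np.array([-u[1],u[0]]);c=np.array([.4641,.015])
print([ (proj(w,[*(c+a*u+b*v),.026])*[400/560,350/420]).round().tolist() for a,b in((.075,.064),(.075,.002),(-.075,.064),(-.075,.002))])
E
```

```text
shift mm [ 0.2 -0.4 87.8] turn z [np.float64(0.004), np.float64(-3.138)] q1,q6 [-0.04  1.63] tilt 0.09
[[[166.0, 138.0]], [[235.0, 138.0]], [[171.0, 300.0]], [[229.0, 300.0]]]
```

View pics/v6.png

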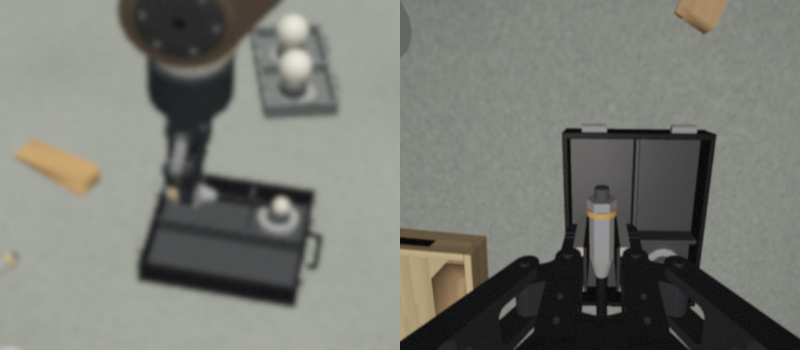

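Wrist view: the bay edges are at panel x 566–635, as predicted, and the probe is above the long bay. The side view shows both spheres standing in the tray. Lower.

arm_command:
  commands:
    - [0, 0, 20, 0, 0, 0]
    - [0, 0, 40, 0, 0, 0]
    - [0, 0, 60, 0, 0, 0]
    - [0, 0, 72, 0, 0, 0]
    - [0, 0, 80, 0, 0, 0]
    - [0, 0, 84, 0, 0, 0]
    - [0, 0, 86, 0, 0, 0]
    - [0, 0, 86, 0, 0, 0]

```text
time_s: 19.57
eef_pos: [0.5027, 0.0437, 0.0134]
ee_rot: [0.999, -0.052, 0.0, -0.0]
wrist_force: [-0.4, -0.4, -0.2]
finger_gap: 0.18
finger_force: 59.0
```

arm_command:
  commands:
    - [0, 0, 1, 0, 0, 0]
    - [0, 0, 2, 0, 0, 0]
    - [0, 0, 2, 0, 0, 0]

```text
time_s: 19.82
eef_pos: [0.5028, 0.0437, 0.0117]
ee_rot: [0.999, -0.052, 0.0, -0.0]
wrist_force: [-0.7, -0.8, -0.3]
finger_gap: 0.183
finger_force: 59.0
```

arm_command:
  commands:
    - [0, 0, 0.7, 0, 0, 0]
    - [0, 0, 1.5, 0, 0, 0]
    - [0, 0, 1.8, 0, 0, 0]
    - [0, 0, 1.8, 0, 0, 0]

```text
time_s: 20.15
eef_pos: [0.5027, 0.0437, 0.0098]
ee_rot: [0.999, -0.052, 0.0, -0.0]
wrist_force: [0.2, -0.6, 3.7]
finger_gap: 0.178
finger_force: 59.5
```

Contact. Release narrowly and lift.

arm_command:
  commands:
    - [0, 0, 0, 0, 0, 0]
    - [0, 0, 0, 0, 0, 0]
    - [0, 0, 0, 0, 0, 0]
    - [0, 0, -5, 0, 0, 0]
    - [0, 0, -20, 0, 0, 0]
    - [0, 0, -50, 0, 0, 0]
    - [0, 0, -85, 0, 0, 0]
    - [0, 0, -115, 0, 0, 0]
    - [0, 0, -115, 0, 0, 0]
    - [0, 0, -115, 0, 0, 0]
  fingers: -0.42

```text
time_s: 20.98
eef_pos: [0.5032, 0.0437, 0.1262]
ee_rot: [0.999, -0.052, 0.002, -0.0]
wrist_force: [-0.1, -0.5, -0.4]
finger_gap: 0.291
finger_force: 0.0
```

```bash
python3 - <<'E'
from h import *
# point probe: ang 62.2, tip->, hub centre = back+23mm
u=np.array([np.cos(np.radians(62.2)),np.sin(np.radians(62.2))]);m=(np.array([.7101,.1194])+np.array([.6791,.0605]))/2
print('hub',m-u*.012);h=m-u*.012
plan(h[0],h[1],.125,152.2)
w=grab('wrist')
for d in robot.spot_in(w,'ball_probe_hub')[:2]:print(round(d['p'],2),d['position'],ray(w,d['position'],.014))
E
```

```text
hub [0.68900336 0.07933503]
shift mm [181.1 -54.8   1.8] turn z [np.float64(-1.19), np.float64(1.952)] q1,q6 [-0.04  1.63] tilt 0.21
0.69 [281.8, 225.8] [0.48977308 0.04455095 0.014     ]
```

arm_command:
  commands:
    - [18, -5, 0, 0, 0, -0.12]
    - [36, -11, 0, 0, 0, -0.24]
    - [55, -16, 0, 0, 0, -0.36]
    - [73, -22, 0, 0, 0, -0.48]
    - [91, -27, 0, 0, 0, -0.6]
    - [110, -33, 0, 0, 0, -0.72]
    - [128, -38, 0, 0, 0, -0.84]
    - [146, -44, 0, 0, 0, -0.96]
    - [165, -50, 2, 0, 0, -1.08]
    - [181, -55, 2, 0, 0, -1.19]
  fingers: 0.1

```text
time_s: 21.92
eef_pos: [0.6887, 0.0798, 0.12]
ee_rot: [0.855, 0.519, -0.001, -0.001]
wrist_force: [-0.2, -0.2, -0.3]
finger_gap: 0.547
finger_force: 0.0
```

arm_command:
  commands:
    - [0, 0, 0, 0, 0, 0]
    - [0, 0, 0, 0, 0, 0]

```text
time_s: 22.08
eef_pos: [0.6878, 0.0796, 0.1202]
ee_rot: [0.857, 0.516, -0.001, -0.001]
wrist_force: [-1.0, 0.3, -0.7]
finger_gap: 0.548
finger_force: 0.0
```

```bash
python3 - <<'E'
from h import *
w=grab('wrist','w7.png')
for d in robot.spot_in(w,'point_probe_hub')[:2]:print(round(d['p'],2),d['position'],ray(w,d['position'],.008))
print(proj(w,[[.7101,.1194,.005],[.689,.0793,.008],[.6791,.0605,.008]]))
plan(.689,.0793,.003,152.2)
c=w['color'][80:420,80:480,::-1];cv2.imwrite('pics/v7.png',cv2.resize(c,None,fx=1.75,fy=1.75))
E
```

```text
0.61 [280.9, 201.6] [0.68921156 0.08550378 0.008     ]
[[284.36596068 149.83521636]
 [284.34464957 208.46147348]
 [284.31837302 233.81013144]]
shift mm [  0.8   1.8 118.2] turn z [np.float64(-0.002), np.float64(3.14)] q1,q6 [0.02 0.51] tilt 0.14
```

View pics/v7.png

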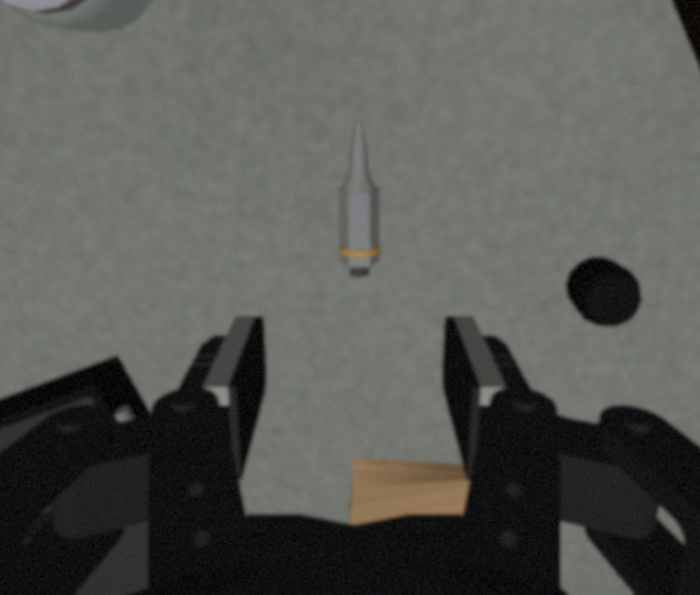

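Point probe centred: hub at crop (359,220), tip up, as predicted. Descend and grip.

arm_command:
  commands:
    - [2, 1.5, 35, 0, 0, 0]
    - [2, 1.5, 70, 0, 0, 0]
    - [2, 1.5, 95, 0, 0, 0]
    - [2, 1.5, 108, 0, 0, 0]
    - [2, 1.5, 115, 0, 0, 0]
    - [2, 1.5, 118, 0, 0, 0]
    - [2, 1.5, 118, 0, 0, 0]
    - [2, 1.5, 118, 0, 0, 0]
  fingers: -0.1

```text
time_s: 22.85
eef_pos: [0.6913, 0.0806, 0.006]
ee_rot: [0.856, 0.517, 0.001, 0.0]
wrist_force: [-0.8, 0.6, 0.4]
finger_gap: 0.451
finger_force: 0.0
```

arm_command:
  commands:
    - [0, 0, 0, 0, 0, 0]
    - [0, 0, 0, 0, 0, 0]
    - [0, 0, 0, 0, 0, 0]
    - [0, 0, 0, 0, 0, 0]
    - [0, 0, 0, 0, 0, 0]
    - [0, 0, 0, 0, 0, 0]
    - [0, 0, 0, 0, 0, 0]
  fingers: -1

```text
time_s: 23.43
eef_pos: [0.6912, 0.0806, 0.0061]
ee_rot: [0.856, 0.517, 0.001, 0.0]
wrist_force: [-1.0, -1.3, 6.5]
finger_gap: 0.18
finger_force: 58.6
```

```bash
python3 - <<'E'
from h import *
u=np.array([np.cos(np.radians(-6)),np.sin(np.radians(-6))]);v=np.array([-u[1],u[0]]);c=np.array([.4641,.015])
for a in (.031-.012,.031+.012):
  p=c+a*u-.033*v;print(p);plan(*p,.1,84)
s=robot.state();print(s['eef_pos'],R.from_quat(s['ee_rot']).as_matrix()[:,0])
E
```

```text
[ 0.47954648 -0.01980526]
shift mm [-187.4 -140.2  -94.3] turn z [np.float64(1.191), np.float64(-1.951)] q1,q6 [0.02 0.51] tilt 0.12
[ 0.503415   -0.02231395]
shift mm [-178.5 -118.   -94.3] turn z [np.float64(1.191), np.float64(-1.951)] q1,q6 [0.02 0.51] tilt 0.12
[0.69119554 0.08063976 0.00612744] [0.46621677 0.88466991 0.0010328 ]
```

arm_command:
  commands:
    - [0, 0, -10, 0, 0, 0]
    - [0, 0, -40, 0, 0, 0]
    - [0, 0, -80, 0, 0, 0]
    - [0, 0, -94, 0, 0, 0]
    - [-30, -23, -94, 0, 0, 0.12]
    - [-60, -46, -94, 0, 0, 0.24]
    - [-90, -69, -94, 0, 0, 0.36]
    - [-120, -92, -94, 0, 0, 0.48]
    - [-150, -115, -94, 0, 0, 0.6]
    - [-187, -140, -94, 0, 0, 0.72]

```text
time_s: 24.27
eef_pos: [0.4809, -0.0183, 0.0995]
ee_rot: [0.984, 0.179, 0.001, 0.0]
wrist_force: [0.7, -0.8, -0.6]
finger_gap: 0.174
finger_force: 59.0
```

arm_command:
  commands:
    - [0, 0, 0, 0, 0, 0.12]
    - [0, 0, 0, 0, 0, 0.24]
    - [0, 0, 0, 0, 0, 0.36]
    - [0, 0, 0, 0, 0, 0.471]
    - [0, 0, 0, 0, 0, 0.471]
    - [0, 0, 0, 0, 0, 0.471]

```text
time_s: 24.77
eef_pos: [0.4824, -0.0182, 0.0991]
ee_rot: [0.999, -0.051, 0.001, 0.0]
wrist_force: [-0.5, 0.8, 0.2]
finger_gap: 0.181
finger_force: 59.0
```

```bash
python3 - <<'E'
from h import *
plan(.4800,-.0198,.0135,84)
w=grab('wrist','w8.png')
u=np.array([np.cos(np.radians(-6)),np.sin(np.radians(-6))]);v=np.array([-u[1],u[0]]);c=np.array([.4641,.015])
print([ (proj(w,[*(c+a*u+b*v),.026])).round().tolist() for a,b in((.075,-.002),(.075,-.064),(-.013,-.002),(-.013,-.064))])
E
```

```text
shift mm [-2.3  1.9 85.6] turn z [np.float64(0.003), np.float64(-3.139)] q1,q6 [-0.17  1.5 ] tilt 0.06
[[[235.0, 145.0]], [[333.0, 145.0]], [[240.0, 271.0]], [[327.0, 272.0]]]
```

View pics/w8.png

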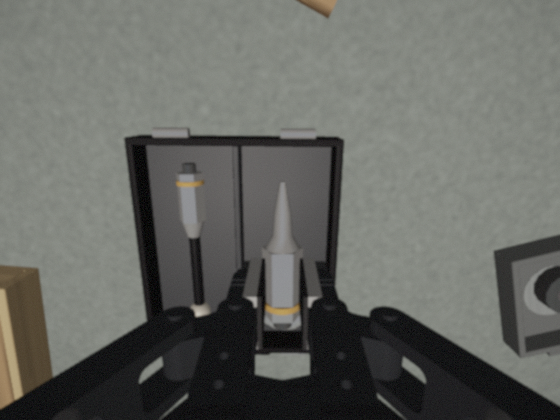

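Ball probe lies in the long bay, hub (190,200), ball (203,310). The point probe is over the short bay, so I'm lowering it.

arm_command:
  commands:
    - [-2, 1.5, 20, 0, 0, 0]
    - [-2, 1.5, 40, 0, 0, 0]
    - [-2, 1.5, 60, 0, 0, 0]
    - [-2, 1.5, 72, 0, 0, 0]
    - [-2, 1.5, 79, 0, 0, 0]
    - [-2, 1.5, 83, 0, 0, 0]
    - [-2, 1.5, 84.5, 0, 0, 0]
    - [-2, 1.5, 84.5, 0, 0, 0]

```text
time_s: 25.48
eef_pos: [0.4803, -0.0194, 0.0142]
ee_rot: [0.999, -0.052, 0.0, -0.0]
wrist_force: [0.6, 0.4, -0.2]
finger_gap: 0.182
finger_force: 59.0
```

arm_command:
  commands:
    - [0, 0, 1, 0, 0, 0]
    - [0, 0, 2, 0, 0, 0]
    - [0, 0, 2.2, 0, 0, 0]
    - [0, 0, 2.2, 0, 0, 0]

```text
time_s: 25.82
eef_pos: [0.4802, -0.0194, 0.0121]
ee_rot: [0.999, -0.053, 0.0, -0.0]
wrist_force: [-0.4, -0.3, 1.2]
finger_gap: 0.182
finger_force: 59.2
```

arm_command:
  commands:
    - [0, 0, 0.3, 0, 0, 0]
    - [0, 0, 0.3, 0, 0, 0]
    - [0, 0, 0.3, 0, 0, 0]
    - [0, 0, -5, 0, 0, 0]
    - [0, 0, -20, 0, 0, 0]
    - [0, 0, -50, 0, 0, 0]
    - [0, 0, -85, 0, 0, 0]
    - [0, 0, -112, 0, 0, 0]
    - [0, 0, -112, 0, 0, 0]
    - [0, 0, -112, 0, 0, 0]
  fingers: -0.42

```text
time_s: 26.65
eef_pos: [0.4805, -0.0195, 0.1253]
ee_rot: [0.999, -0.053, 0.002, 0.0]
wrist_force: [-0.2, 0.4, 0.6]
finger_gap: 0.288
finger_force: 0.0
```

```bash
python3 - <<'E'
from h import *
w=(np.array([.7027,-.1009])+np.array([.6205,-.0483]))/2;print(w)
plan(w[0],w[1],.12,57.4)
E
```

```text
[ 0.6616 -0.0746]
shift mm [185.8  35.8   5.9] turn z [np.float64(0.464), np.float64(-2.678)] q1,q6 [-0.18  1.5 ] tilt 0.19
```

arm_command:
  commands:
    - [30, 6, 0, 0, 0, 0.1]
    - [60, 12, 0, 0, 0, 0.2]
    - [90, 18, 0, 0, 0, 0.3]
    - [120, 23, 0, 0, 0, 0.4]
    - [150, 29, 0, 0, 0, 0.464]
    - [180, 35, 3, 0, 0, 0.464]
    - [185.8, 35.8, 6, 0, 0, 0.464]
    - [185.8, 35.8, 6, 0, 0, 0.464]
    - [185.8, 35.8, 6, 0, 0, 0.464]
  fingers: 0.2

```text
time_s: 27.4
eef_pos: [0.6598, -0.0742, 0.116]
ee_rot: [0.96, -0.281, -0.002, 0.0]
wrist_force: [-1.0, 0.3, -0.2]
finger_gap: 0.601
finger_force: 0.0
```

```bash
python3 - <<'E'
from h import *
w=grab('wrist','w9.png')
for d in robot.spot_in(w,'wedge_center')[:2]:print(round(d['p'],2),d['position'],ray(w,d['position'],.015))
hsv=cv2.cvtColor(w['color'],cv2.COLOR_RGB2HSV);m=cv2.inRange(hsv,(5,70,60),(25,255,255))
cs=sorted(cv2.findContours(m,cv2.RETR_EXTERNAL,cv2.CHAIN_APPROX_NONE)[0],key=cv2.contourArea)[-2:]
for c in cs:
  r=cv2.minAreaRect(c);bp=cv2.boxPoints(r);print(cv2.contourArea(c),bp.round().tolist(),[ray(w,p,.012)[:2].round(4).tolist() for p in bp])
plan(.6616,-.0746,.003,57.4)
cv2.imwrite('pics/v9.png',w['color'][:,:,::-1])
E
```

```text
0.95 [280.0, 211.6] [ 0.6611339  -0.07458256  0.015     ]
5381.0 [[258.0, 144.0], [300.0, 143.0], [302.0, 277.0], [261.0, 278.0]] [[0.7116, -0.0883], [0.6958, -0.1139], [0.604, -0.0595], [0.6218, -0.0305]]
shift mm [  2.   -0.6 114.3] turn z [np.float64(0.0), np.float64(-3.141)] q1,q6 [-0.21  1.93] tilt 0.1
```

View pics/v9.png

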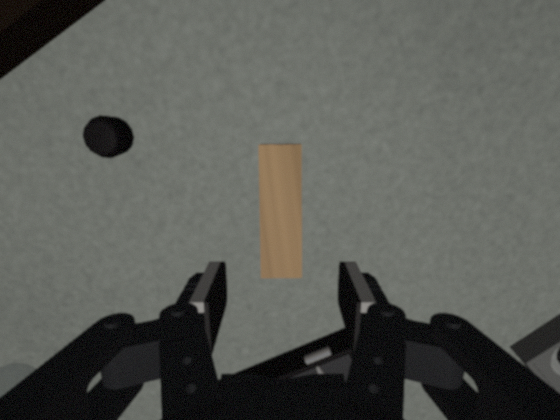

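Wedge at (280,211), parallel to the fingers' line of approach. Descend low and grip a little toward the thick near end.

arm_command:
  commands:
    - [-4, -1.5, 35, 0, 0, 0]
    - [-4, -1.5, 70, 0, 0, 0]
    - [-4, -1.5, 95, 0, 0, 0]
    - [-4, -1.5, 108, 0, 0, 0]
    - [-4, -1.5, 115, 0, 0, 0]
    - [-4, -1.5, 119, 0, 0, 0]
    - [-4, -1.5, 119, 0, 0, 0]
    - [-4, -1.5, 119, 0, 0, 0]
  fingers: 0.1

```text
time_s: 28.17
eef_pos: [0.6591, -0.0712, 0.0001]
ee_rot: [0.96, -0.281, 0.001, -0.0]
wrist_force: [1.0, 0.8, -0.1]
finger_gap: 0.553
finger_force: 0.0
```

arm_command:
  commands:
    - [0, 0, 0, 0, 0, 0]
    - [0, 0, 0, 0, 0, 0]
    - [0, 0, 0, 0, 0, 0]
    - [0, 0, 0, 0, 0, 0]
    - [0, 0, 0, 0, 0, 0]
    - [0, 0, 0, 0, 0, 0]
  fingers: -1

```text
time_s: 28.67
eef_pos: [0.6593, -0.0712, 0.0005]
ee_rot: [0.96, -0.281, 0.001, -0.0]
wrist_force: [-1.6, 1.0, 6.3]
finger_gap: 0.354
finger_force: 61.0
```

```bash
python3 - <<'E'
from h import *
a=np.radians(-10.7);u=np.array([np.cos(a),np.sin(a)]);v=np.array([-u[1],u[0]]);c=np.array([.3978,.2588])
for x in(-.004,.008):
  p=c+x*u+.018*v;print(p,np.linalg.norm(p));plan(*p,.12,79.3)
E
```

```text
[0.39721155 0.2772297 ] 0.48438963507204114
shift mm [-408.3 -152.4 -120.3] turn z [np.float64(-0.382), np.float64(2.759)] q1,q6 [-0.21  1.93] tilt 0.14
[0.4090029 0.2750017] 0.49285830314087586
shift mm [-397.1 -156.9 -120.3] turn z [np.float64(-0.382), np.float64(2.759)] q1,q6 [-0.21  1.93] tilt 0.14
```

arm_command:
  commands:
    - [0, 0, -10, 0, 0, 0]
    - [0, 0, -40, 0, 0, 0]
    - [0, 0, -75, 0, 0, 0]
    - [0, 0, -100, 0, 0, 0]
    - [-30, -11, -100, 0, 0, -0.08]
    - [-65, -24, -100, 0, 0, -0.16]
    - [-100, -37, -100, 0, 0, -0.24]
    - [-135, -50, -100, 0, 0, -0.32]
    - [-170, -63, -100, 0, 0, -0.382]
    - [-205, -76.5, -100, 0, 0, -0.382]

```text
time_s: 29.5
eef_pos: [0.5259, 0.1048, 0.0999]
ee_rot: [0.996, -0.092, 0.001, -0.0]
wrist_force: [0.4, 1.0, -0.8]
finger_gap: 0.359
finger_force: 60.1
```

```bash
python3 - <<'E'
from h import *
plan(.3972,.2772,.10,79.3)
E
```

```text
shift mm [-158.  -146.    -0.2] turn z [np.float64(0.003), np.float64(-3.139)] q1,q6 [0.07 1.83] tilt 0.07
```

arm_command:
  commands:
    - [-25, -23, 0, 0, 0, 0]
    - [-50, -46, 0, 0, 0, 0]
    - [-75, -70, 0, 0, 0, 0]
    - [-100, -93, 0, 0, 0, 0]
    - [-125, -116, 0, 0, 0, 0]
    - [-145, -134, 0, 0, 0, 0]
    - [-158, -146, 0, 0, 0, 0]
    - [-158, -146, 0, 0, 0, 0]
    - [-158, -146, 0, 0, 0, 0]

```text
time_s: 30.25
eef_pos: [0.3988, 0.2773, 0.0996]
ee_rot: [0.996, -0.092, 0.001, -0.0]
wrist_force: [0.3, -0.5, -1.0]
finger_gap: 0.358
finger_force: 60.1
```

```bash
python3 - <<'E'
from h import *
plan(.3972,.2772,.009,79.3)
w=grab('wrist','w10.png');s=pickle and grab('side')['color'][:,:,::-1]
cv2.imwrite('pics/v10.png',np.hstack([cv2.resize(s[220:380,260:420],(350,350)),cv2.resize(w['color'][:,:,::-1],(440,350))]))
E
```

```text
shift mm [-1.6  0.4 90.6] turn z [np.float64(0.002), np.float64(-3.14)] q1,q6 [0.47 2.23] tilt 0.07
```

View pics/v10.png

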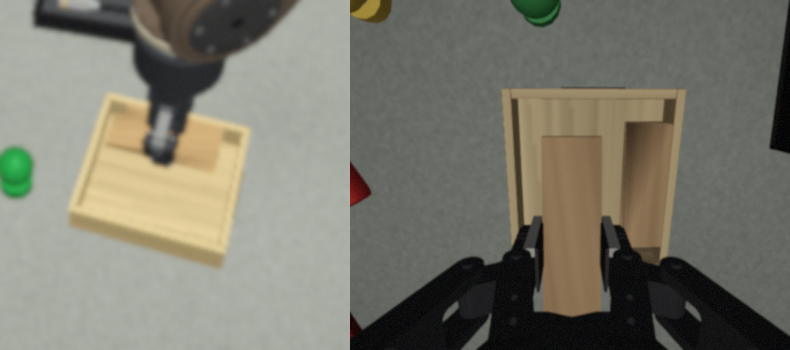

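Wedge is over the free floor between the left wall and the stack, so I'm lowering it.

arm_command:
  commands:
    - [-1, 0, 20, 0, 0, 0]
    - [-1, 0, 40, 0, 0, 0]
    - [-1, 0, 60, 0, 0, 0]
    - [-1, 0, 75, 0, 0, 0]
    - [-1, 0, 84, 0, 0, 0]
    - [-1, 0, 88, 0, 0, 0]
    - [-1, 0, 89.5, 0, 0, 0]
    - [-1, 0, 89.5, 0, 0, 0]

```text
time_s: 31.02
eef_pos: [0.3984, 0.2767, 0.0096]
ee_rot: [0.996, -0.094, 0.0, -0.0]
wrist_force: [0.0, 0.4, -1.3]
finger_gap: 0.356
finger_force: 60.1
```

arm_command:
  commands:
    - [0, 0, 1, 0, 0, 0]
    - [0, 0, 2, 0, 0, 0]
    - [0, 0, 2.5, 0, 0, 0]
    - [0, 0, 2.5, 0, 0, 0]

```text
time_s: 31.35
eef_pos: [0.3981, 0.277, 0.0071]
ee_rot: [0.996, -0.093, 0.0, -0.0]
wrist_force: [-0.8, -0.1, -0.6]
finger_gap: 0.362
finger_force: 60.1
```

arm_command:
  commands:
    - [0, 0, 0.7, 0, 0, 0]
    - [0, 0, 0.7, 0, 0, 0]
    - [0, 0, 0.7, 0, 0, 0]

```text
time_s: 31.6
eef_pos: [0.3981, 0.277, 0.0064]
ee_rot: [0.996, -0.093, 0.0, -0.0]
wrist_force: [-0.5, 0.1, 5.5]
finger_gap: 0.356
finger_force: 60.7
```

arm_command:
  commands:
    - [0, 0, 0, 0, 0, 0]
    - [0, 0, 0, 0, 0, 0]
    - [0, 0, 0, 0, 0, 0]
    - [0, 0, -5, 0, 0, 0]
    - [0, 0, -20, 0, 0, 0]
    - [0, 0, -50, 0, 0, 0]
    - [0, 0, -90, 0, 0, 0]
    - [0, 0, -130, 0, 0, 0]
    - [0, 0, -160, 0, 0, 0]
    - [0, 0, -160, 0, 0, 0]
  fingers: -0.08

```text
time_s: 32.43
eef_pos: [0.3996, 0.2778, 0.1718]
ee_rot: [0.996, -0.093, 0.004, -0.002]
wrist_force: [-0.7, 0.1, 0.7]
finger_gap: 0.46
finger_force: 0.0
```

```bash
python3 - <<'E'
from h import *
w=grab('wrist')['color'][:,:,::-1];t=grab('top');s=grab('side')
r=lambda im:cv2.resize(im,None,fx=2,fy=2,interpolation=cv2.INTER_CUBIC)
S=s['color'][:,:,::-1];
a=cv2.resize(S[100:380,180:400],(393,500));b=cv2.resize(w,(400,300));c=cv2.resize(t['color'][210:340,300:470,::-1],(400,200))
cv2.imwrite('pics/fin.png',np.hstack([a,np.vstack([b,c[:200]])]))
for n in('ball_probe_hub','point_probe_hub','jar'):
  for d in robot.spot_in(t,n)[:1]:print(n,round(d['p'],2),d['position'],ray(t,d['position'],.03 if n=='jar' else .014))
for d in robot.spot_in(s,'sphere_a_center')[:6]:print(round(d['p'],2),d['position'],ray(s,d['position'],.043).round(3))
E
```

```text
ball_probe_hub 0.55 [284.6, 256.8] [0.4699438  0.03859829 0.014     ]
point_probe_hub 0.55 [305.5, 251.9] [ 0.48088703 -0.01016398  0.014     ]
jar 0.76 [200.7, 182.9] [0.64434385 0.2341708  0.03      ]
0.86 [241.7, 355.5] [0.569 0.414 0.043]
0.8 [208.2, 368.7] [0.627 0.446 0.043]
0.79 [267.9, 296.5] [0.537 0.282 0.043]
0.79 [190.7, 336.6] [0.677 0.387 0.043]
```

View pics/fin.png

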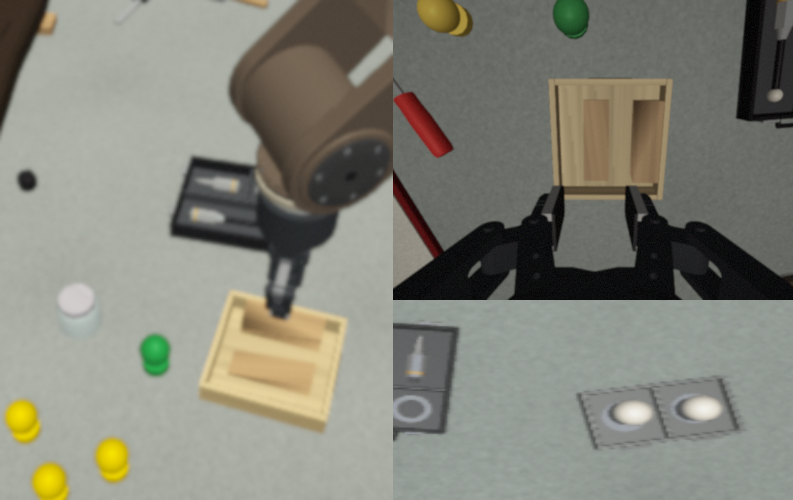

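Final picture: the wedge lies flat on the box floor at (597,140), both probes lie in their bays at (215,184) and (208,215), both spheres stand in their bays at (634,413) and (703,408), and the jar is in place. Handing in.

```bash
python3 -c "
from bench import robot
print(robot.close_job())"
```

```text
the job is handed in; nothing more can be done
None
```

All five pieces are put away in their places, the jar is untouched, and the job was handed in at about 33 s; the hand-in returned no verdict, so this rests on the final pictures.

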